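# Mesh the drive of a carving stand and index its faceplate

### The job

The carving stand's drive is in neutral. Ease its gear knob down while rocking it to and fro until the teeth under it mesh and the knob is fully home, without forcing the teeth against one another. Then, using only the knob, turn the faceplate until its rib lines up with the fixed pointer, leave the knob home, and let go; touch neither the faceplate nor its wax rose and leave the other things where they are.

Things in the scene. Friction and masses are not known exactly. Their poses are not given: they have to be found in the camera images.
- carving_stand: Grey casing fixed to the bench, 124 (x) x 226 (y) x 30 mm high, origin at the centre of its underside, z up. On its top, 55 mm to +y of the origin, lies the faceplate; 55 mm to -y stands the upright spindle with the black gear knob. Only the knob reaches higher than 55 mm. A desk lamp's head hangs low over the bench to the left, above the blue tray: keep the arm clear of it.
- knob_grip (a point): Centre of the black round ribbed gear knob (36 mm diameter, 32 mm high: 16 mm above and below this point), on its upright axis, 96 mm above the bench in neutral, 84 mm when home. Below it a neck 24 mm across and 11 mm high, then a steel flange 57 mm across with six square lugs (teeth) pointing down. The point sinks with the knob but does not turn with it; the knob turns freely either way.
- gear_slide (a joint): How far the gear knob is pushed down, m: 0 neutral, 0.012 fully home on its stop. Pushing it down takes about 2 N, up about 6 N; it stays where left. Its lugs meet the dog ring's after about 0.004 and enter only over the gaps, which recur every 60 degrees, with about 7 degrees (0.12 rad) of play between flanks; then the resistance drops back to about 2 N.
- rim_rib (a point): Outer end of the small raised radial steel rib on the faceplate's rim, 42 mm from the faceplate's axis, 42 mm above the bench; it points from the axis along the faceplate's own -x. The faceplate's jaws and rose reach 55 mm above the bench at most.
- index_pointer (a point): Tip of the fixed steel pointer on the casing, on the -x side of the faceplate, 45.5 mm from its axis.
- talc_jar: Bystander: small white screw-lid jar, 39 mm diameter, 62 mm high, origin at the centre of its underside.
- caliper: Bystander: digital caliper lying flat, 51 x 150 x 11 mm, origin at the centre of its underside.
- tape_roll: Bystander: roll of tape lying flat, 73 mm diameter, 18 mm high, origin at the centre of its underside.
- faceplate: Aluminium disc, 84 mm diameter, 8 mm thick, with a clamped wax rose; origin on its upright axis, 31 mm above the bench. Yaw equal to the stand's when its rib is in line with the pointer; starts 0.5 to 1.0 rad counter-clockwise (from above) of that. Geared one to one, same sense, to the dog ring: once meshed it turns with the knob, after up to 0.12 rad of play. Friction 0.2 N m; stays where left.
- dog_ring: Steel dog ring under the gear knob, 57 mm diameter, six lugs 10 mm high pointing up (one along its own +x); turns with the faceplate. Origin on the knob's axis, 29 mm above the bench; lug tops 48 mm above the bench. The knob's own angle is not told. More than 20 N between the ring's and the knob's lugs damages them; over about 10 N carries the ring along.

How it is judged:
By the outcome, as a careful person would: the job done as asked, in the order asked, and still so for the second after the job is handed in, with the robot touching nothing.
It also fails if it takes over 64 s, if anything falls off the work surface, if the arm or the gripper's body presses on something with over 40 N, if the wrist force passes 120 N, or if a joint passes its speed limit or range.

### The arm

A 7-joint arm with a two-finger parallel gripper is mounted at the origin on a cart in front of the work surface, level with it; the furniture and walls round the work are solid. World frame = base frame: x ahead of the robot, y to its left, z up, the work surface at z = 0. Lengths are in m, angles in degrees, forces in N, time in s.
With the tool pointing down it reaches from about 0.425 to 0.875 m from the base axis. Payload 4.7 kg.
Tool frame: the origin (TCP) lies at the very end of the fingers, on their centre line; the grasp point (between the pads) lies env.tcp_to_grasp behind it (env.tcp_to_grasp is the distance from the TCP to the grasp point, in m); z points along the fingers, x is the direction in which the jaws open and shut, and the axes are right-handed (so a half turn about z gives the same grasp; the last joint's range is limited). The gripper opens to 87 mm and grips with 3 to 60 N. Pads are 19 mm wide; open, the fingers measure 117 mm over their backs; the gripper's body (75 mm by 190 mm) begins 51 mm behind the grasp point.
Start: joints at [77.985, 18.392, -4.016, 83.108, 1.295, 78.541, -3.26], TCP at [0.144, -0.634, 0.223] pointing down, gripper open.
Joint ranges: [-163.93, 163.93], [-17.29, 119.83], [-79.2, 71.16], [3.27, 140.29], [-89.18, 269.18], [5.43, 117.66], [-154.24, 154.24]. Speed limits (degrees/s): [147.25, 147.25, 180, 180, 180, 180, 180].

### API

Orientations are given as [roll, pitch, yaw] about the fixed x, y, z axes, in that order (R = Rz(yaw) Ry(pitch) Rx(roll)).
In Python, from cell import env gives the robot as it stands. The module is installed in compiled form; this text tells all that it offers.
- The arm moves only by the tool send_rows, never from a script. Its argument "steps" is a list of rows, each a list of 3 entries, a list of its own where there are three numbers: the shift along the tool's x, y, z in m, then the turn, a rotation vector about the tool's x, y, z in rad, then the finger opening in m, from 0 to 0.087. A call has exactly 5 rows; each row is the pose to reach, as a shift and turn from the pose commanded when the call began, along the tool's axes at that moment; what a row does not reach only later rows make up. A row lasts 1/12 s, in which the tool goes at most 41.7 mm and 7.16 degrees, less where a joint would pass 70% of its speed; a pose out of reach is approached as far as the arm can. A call with a gripper value outside its range is refused whole. The fingers move at their own pace and stop on an object; "grip_force" is the grip in N (left out, the last holds). Time passes only in rows, so rows that repeat a pose let the fingers close, or fill a call up. It gives the time, the measured TCP pose, the force and the opening at its end, in the units of the state.
- env.get_obs(): the state, without advancing time (a new reading comes with each control period).
- env.read_camera(name): name is "side" or "top" or "wrist"; returns a dict with "pixels" (480x640x3 uint8, red, green, blue), "fx", "fy", "cx", "cy" (pixels), "position" and "rotation" of the camera in the world. Camera axes: x right, y up, looking along -z (the intrinsics and any distortion apply to the point x, -y, -z); pixel columns grow to the right and rows downward; lengths in m; the calibration is good to about 2 mm. A picture is of the moment at which its call begins. There is no depth.
- env.sign_off(): hands the job in, once; it reports no verdict.
The state is a dict: "time_s": time; "qpos": joint angles; "joint_velocities": joint speeds; "effort": joint torques, N m; "tool_pos": TCP position; "tool_rot": TCP orientation; "force": force on the tool from outside, world axes, zero at the start; "wrist_torque": the same for the moment, N m; "grip_width": finger opening in m.
Only numpy, scipy, OpenCV 4.12 (cv2) and the standard library are available. Lean on these libraries where they do the work, as an engineer would, in place of code of your own. Each camera call takes 0.05 s, during which the arm holds its last target.

## Working session

There is one attempt and no reset: what is moved stays moved. The work goes in short steps, Python scripts to look and compute and a tool call to move; the robot and the scene stay as the last step left them, time stands still between calls to the robot, and variables do not carry over. Pictures are saved under pics/ and viewed, and the job is handed in when it is done.

Besides the shell and the picture viewer there is one more tool, called after "Call:" as a command line: name --argument value ..., lists and objects as JSON in quotes. send_rows: Moves the arm, as the interface text tells. Its arguments: {"type":"object","properties":{"steps":{"type":"array"},"grip_force":{"type":"number"}},"required":["steps"]}

```bash
mkdir -p pics; ls; python3 - <<'E'
from cell import env
import cv2
o=env.get_obs(); print(o, env.tcp_to_grasp)
for n in ["side","top","wrist"]:
    c=env.read_camera(n); print(n,{k:v for k,v in c.items() if k!="pixels"})
    cv2.imwrite(f"pics/{n}0.png",c["pixels"][:,:,::-1])
E
```

```text
pics
{'time_s': 0.0, 'qpos': array([77.98441685, 18.4382815 , -4.01459414, 83.17439971,  1.29369695,
       78.54013269, -3.26080726]), 'joint_velocities': array([-0.06216063,  0.06021758, -0.06865619,  0.00761544,  0.01394799,
       -0.01428346,  0.02648849]), 'effort': array([ 2.37352006e-04, -4.91281700e+01, -4.03750604e-01, -3.12528634e+01,
       -6.39661867e-02,  4.37075493e-02,  1.71121778e-04]), 'tool_pos': array([ 0.14409325, -0.63326731,  0.22147459]), 'tool_rot': array([ 1.79995266e+02,  1.07648995e-01, -7.71766397e+01]), 'force': array([ 0.79418356, -0.09979874,  0.04176317]), 'wrist_torque': array([ 0.02760254,  0.03435251, -0.01177493]), 'grip_width': 0.08758032213870758} 0.0187
side {'fx': 572.823256637838, 'fy': 572.823256637838, 'cx': 314.9274544438261, 'cy': 239.32356361020592, 'position': array([0.07447717, 0.75463967, 0.5964614 ]), 'rotation': array([  64.32507094,   -0.55779904, -150.12914103])}
top {'fx': 471.5354796660524, 'fy': 471.5354796660524, 'cx': 324.3355347902702, 'cy': 240.3545534095435, 'position': array([ 0.45047321, -0.15777343,  0.96947545]), 'rotation': array([  9.58311892,   1.67296587, -90.28404687])}
wrist {'fx': 407.84641922608836, 'fy': 407.84641922608836, 'cx': 322.9069151206185, 'cy': 233.77402116953022, 'position': array([ 0.22624331, -0.61436079,  0.38319169]), 'rotation': array([-1.74239012e+01,  7.21745868e-02, -7.71579856e+01])}
```

View pics/top0.png

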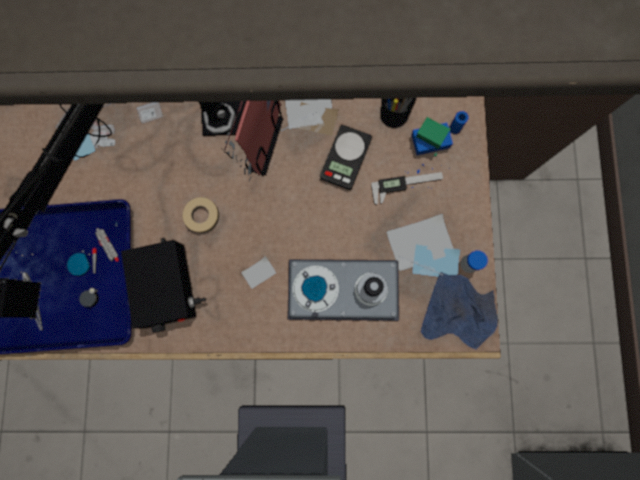

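View pics/side0.png

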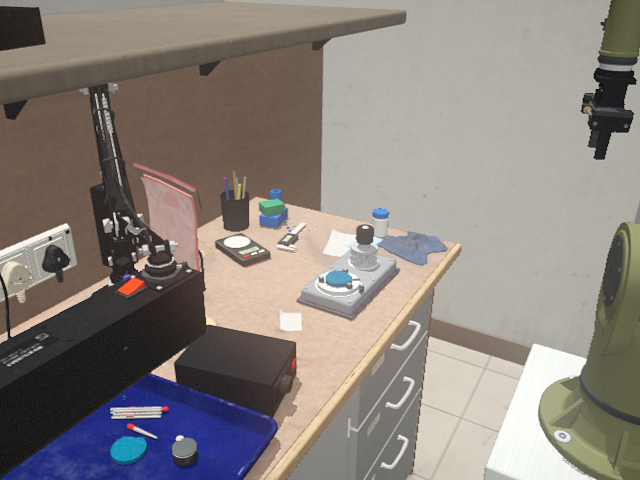

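View pics/wrist0.png

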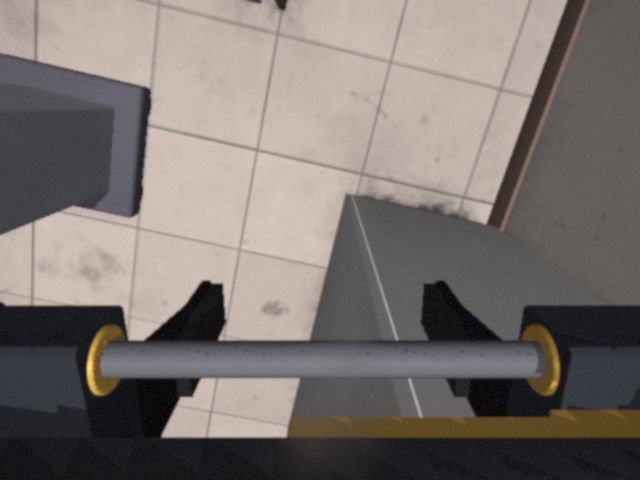

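```bash
cat > h.py <<'E'
import numpy as np, cv2
from scipy.spatial.transform import Rotation as R
def rot(e): return R.from_euler('xyz',e,degrees=True).as_matrix()
def ray(c,u,v):
    d=np.array([(u-c['cx'])/c['fx'],-(v-c['cy'])/c['fy'],-1.]); return rot(c['rotation'])@d
def onz(c,u,v,z):
    d=ray(c,u,v);p=np.array(c['position']);return p+d*(z-p[2])/d[2]
def proj(c,P):
    q=rot(c['rotation']).T@(np.array(P)-c['position']); return np.array([c['cx']+c['fx']*q[0]/-q[2], c['cy']-c['fy']*q[1]/-q[2]])
def crop(c,u0,v0,w,h,s,name):
    im=c['pixels'][v0:v0+h,u0:u0+w,::-1]; cv2.imwrite(name,cv2.resize(im,None,fx=s,fy=s,interpolation=cv2.INTER_CUBIC))
E
python3 - <<'E'
from cell import env
from h import *
c=env.read_camera("top"); crop(c,280,250,130,80,6,"pics/t1.png")
c=env.read_camera("side"); crop(c,295,215,110,105,5,"pics/s1.png")
E
```

```text
(no output)
```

View pics/t1.png

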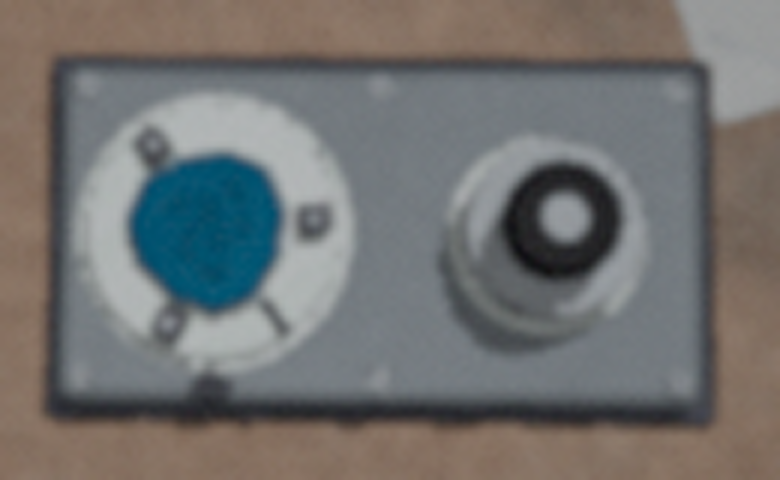

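View pics/s1.png

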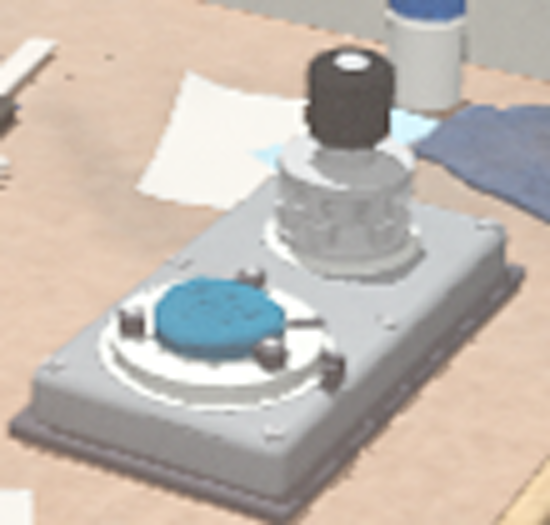

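```bash
python3 - <<'E'
from cell import env
from h import *
c=env.read_camera("top")
f=lambda a,b,z: onz(c,280+(a+.5)/6-.5,250+(b+.5)/6-.5,z)
k=f(565,217,.112);print("knob",k)
fp=f(214,235,.039);print("face",fp)   # disc outline centre
fi=f(214,230,.039)
rib=[f(267,302,.042),f(288,333,.042)];ptr=f(209,370,.042);print(rib,ptr)
d=k[:2]-fp[:2];print("sep",np.hypot(*d),"stand yaw",np.degrees(np.arctan2(d[0],-d[1])))
r=rib[1]-fp;print("rib ang",np.degrees(np.arctan2(-r[1],-r[0])), np.hypot(*r[:2]))
r=rib[1]-rib[0];print("rib dir",np.degrees(np.arctan2(-r[1],-r[0])))
for P in [(60,62),(706,68),(712,418),(52,410)]: print(f(*P,.0))
s=env.read_camera("side")
u,v=295+(352+.5)/5-.5,215+(62+.5)/5-.5
print("side knob",onz(s,u,v,.112), "proj of top est",proj(s,k),u,v)
E
```

```text
knob [ 0.51121825 -0.22250737  0.112     ]
face [ 0.51130455 -0.1130003   0.039     ]
[array([ 0.48923847, -0.13038343,  0.042     ]), array([ 0.4791921 , -0.13716269,  0.042     ])] [ 0.46743955 -0.11144396  0.042     ]
sep 0.10950710696209948 stand yaw -0.04515148555319644
rib ang 36.958935058767956 0.04018744244028994
rib dir 34.011351560048595
[ 0.57389097 -0.05789307  0.        ]
[ 0.56989011 -0.28041885  0.        ]
[ 0.45129887 -0.27880157  0.        ]
[ 0.45508779 -0.05604648  0.        ]
side knob [ 0.51344866 -0.22501392  0.112     ] proj of top est [365.46224601 227.66846156] 365.0 227.0
```

```bash
cat >> h.py <<'E'
def mv(o,P,yaw):
    Rt=rot(o['tool_rot']); d=Rt.T@(np.array(P)-o['tool_pos'])
    Rd=rot([180,0,yaw]); w=R.from_matrix(Rt.T@Rd).as_rotvec()
    print("shift",d.round(4),"turn",w.round(4))
E
python3 - <<'E'
from cell import env
from h import *
mv(env.get_obs(),[.512,-.2235,.17],-24)
E
```

```text
shift [-0.3183 -0.4497  0.0524] turn [-1.000e-04  4.000e-04 -9.281e-01]
```

Call:
send_rows --steps '[[[-0.02,-0.03,0],[0,0,0],0.087],[[-0.042,-0.06,0],[0,0,0],0.087],[[-0.064,-0.09,0],[0,0,0],0.087],[[-0.086,-0.12,0.005],[0,0,0],0.087],[[-0.107,-0.15,0.01],[0,0,0],0.087]]'

```text
time_s: 0.77
tool_pos: [0.2678, -0.4949, 0.2129]
tool_rot: [-180.0, -0.1, -77.2]
force: [0.9, -1.4, -0.3]
grip_width: 0.0869
```

Call:
send_rows --steps '[[[-0.021,-0.03,0],[0,0,0],0.087],[[-0.042,-0.06,0.005],[0,0,0],0.087],[[-0.063,-0.09,0.01],[0,0,0],0.087],[[-0.085,-0.12,0.015],[0,0,0],0.087],[[-0.106,-0.15,0.02],[0,0,0],0.087]]'

```text
time_s: 1.18
tool_pos: [0.3904, -0.358, 0.1927]
tool_rot: [-180.0, -0.0, -77.2]
force: [0.8, 0.0, -0.8]
grip_width: 0.087
```

Call:
send_rows --steps '[[[-0.021,-0.03,0],[0,0,-0.12],0.087],[[-0.042,-0.06,0.005],[0,0,-0.24],0.087],[[-0.063,-0.09,0.01],[0,0,-0.36],0.087],[[-0.085,-0.12,0.015],[0,0,-0.48],0.087],[[-0.106,-0.15,0.02],[0,0,-0.6],0.087]]'

```text
time_s: 1.6
tool_pos: [0.5132, -0.2213, 0.1727]
tool_rot: [180.0, -0.0, -42.5]
force: [0.1, -0.5, 0.3]
grip_width: 0.0872
```

```bash
python3 - <<'E'
from cell import env
from h import *
o=env.get_obs();print(o['time_s'],o['tool_pos'],o['tool_rot'],o['qpos'],o['force'])
mv(o,[.512,-.2235,.16],-24)
c=env.read_camera("wrist");cv2.imwrite("pics/w1.png",c["pixels"][:,:,::-1])
E
```

```text
1.6 [ 0.51319259 -0.22133522  0.17267962] [ 1.79996801e+02 -4.70455004e-02 -4.24633640e+01] [ 46.36851007  10.99134758 -28.80070825  99.34496299   5.59724662
  71.03857863 -26.27003559] [ 0.06500515 -0.53778042  0.25163887]
shift [0.0006 0.0024 0.0127] turn [ 2.000e-04 -8.000e-04 -3.222e-01]
```

View pics/w1.png

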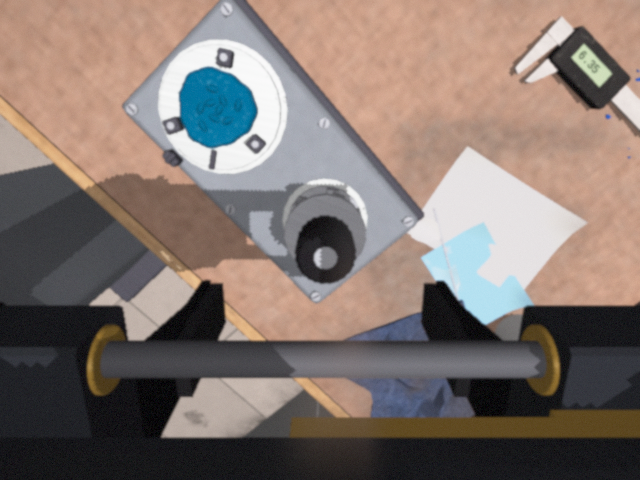

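```bash
python3 - <<'E'
from cell import env
from h import *
c=env.read_camera("wrist");crop(c,140,20,160,170,4,"pics/w1a.png");crop(c,260,165,130,130,5,"pics/w1b.png")
E
```

```text
(no output)
```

View pics/w1a.png

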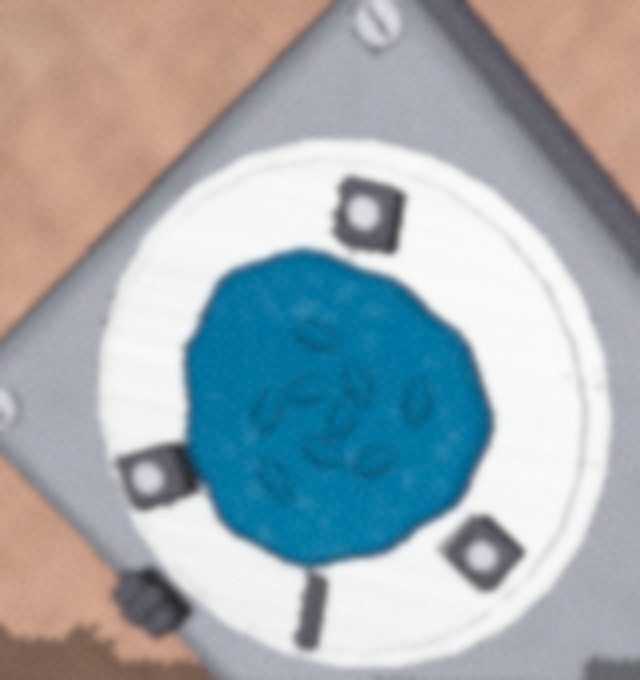

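View pics/w1b.png

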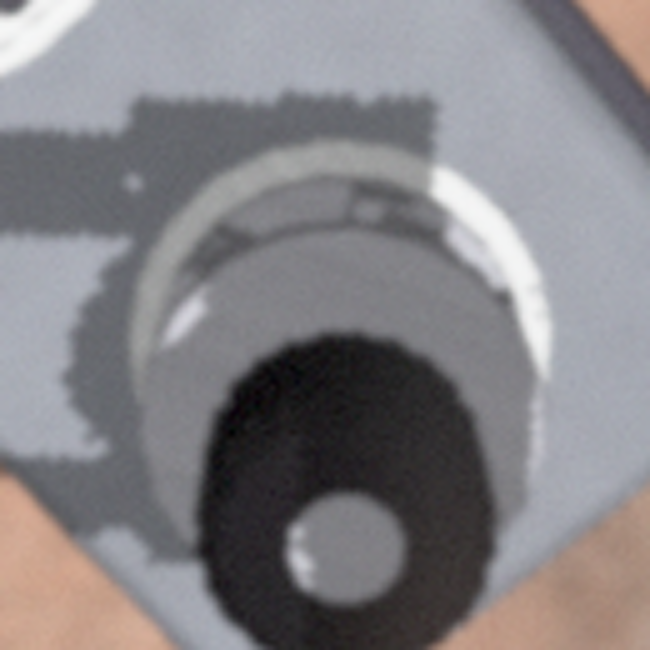

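```bash
python3 - <<'E'
from cell import env
from h import *
o=env.get_obs();print(o['time_s'],o['tool_pos'],o['tool_rot'])
c=env.read_camera("wrist");cv2.imwrite("pics/w2.png",c["pixels"][:,:,::-1])
crop(c,260,165,130,130,5,"pics/w2b.png")
f=lambda a,b,z: onz(c,140+(a+.5)/4-.5,20+(b+.5)/4-.5,z)
k=onz(c,260+345.5/5-.5,165+548.5/5-.5,.112);print("knob",k)
E=[(355,139),(608,405),(362,667),(100,385)]
E=np.array([f(*e,.039)[:2] for e in E]);print(E, (E[0]+E[2])/2,(E[1]+E[3])/2,np.hypot(*(E[0]-E[2])),np.hypot(*(E[1]-E[3])))
fc=((E[0]+E[2])/2+(E[1]+E[3])/2)/2
for p in [(318,573),(308,648)]:
    r=f(*p,.042)[:2]-fc;print("rib",np.hypot(*r),np.degrees(np.arctan2(-r[1],-r[0])))
for p in [(172,588),(186,612),(150,600),(125,600)]:
    r=f(*p,.042)[:2]-fc;print("ptr",np.hypot(*r),np.degrees(np.arctan2(-r[1],-r[0])))
d=k[:2]-fc;print("sep",np.hypot(*d),"yaw",np.degrees(np.arctan2(d[0],-d[1])))
E
```

```text
1.7 [ 0.51598634 -0.21522002  0.17214136] [-1.79746896e+02  7.98127287e-02 -4.20329457e+01]
knob [ 0.51216964 -0.22520611  0.112     ]
[[ 0.54817069 -0.08600955]
 [ 0.55017013 -0.14535706]
 [ 0.48506545 -0.14886608]
 [ 0.48684919 -0.08380102]] [ 0.51661807 -0.11743782] [ 0.51850966 -0.11457904] 0.08906860622836929 0.08831017647549978
rib 0.02984391888206168 32.129090434223286
rib 0.043547480998467655 33.397078099255594
ptr 0.046555966284993915 0.34359457500452
ptr 0.04812618962459039 5.7825147619306465
ptr 0.051077786231854015 -1.0224626174310332
ptr 0.0545310337594819 -4.104734653822945
sep 0.10933083035246982 yaw -2.828037610105241
```

View pics/w2.png

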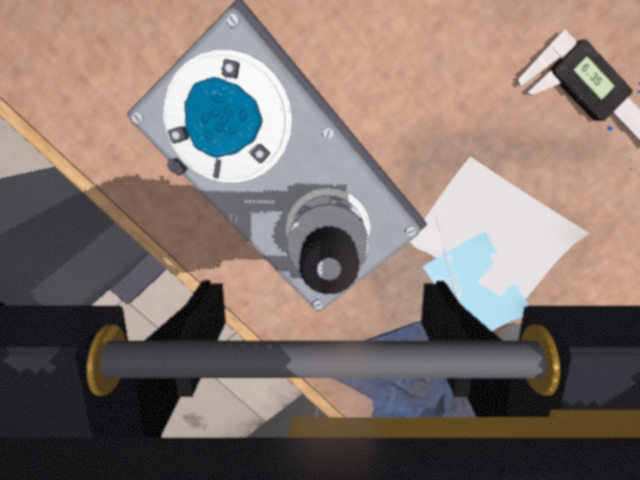

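```bash
python3 - <<'E'
from cell import env
from h import *
o=env.get_obs();print(o['time_s'],o['tool_pos'],o['tool_rot'])
mv(o,[.512,-.2235,.16],-24)
E
```

```text
1.75 [ 0.51398472 -0.21900018  0.1722737 ] [-1.79917282e+02  5.16135978e-02 -4.24095366e+01]
shift [0.0016 0.0047 0.0123] turn [-0.0016  0.0007 -0.3213]
```

Call:
send_rows --steps '[[[0,0,0.003],[0,0,-0.08],0.087],[[0,0.001,0.006],[0,0,-0.16],0.087],[[0,0.002,0.009],[0,0,-0.24],0.087],[[0,0.003,0.012],[0,0,-0.32],0.087],[[0,0.003,0.013],[0,0,-0.32],0.087]]'

```text
time_s: 2.17
tool_pos: [0.5089, -0.2268, 0.1592]
tool_rot: [179.9, 0.0, -24.5]
force: [0.1, -1.6, -0.0]
grip_width: 0.0869
```

Call:
send_rows --steps '[[[0,0,0],[0,0,0],0.087],[[0,0,0],[0,0,0],0.087],[[0,0,0],[0,0,0],0.087],[[0,0,0],[0,0,0],0.087],[[0,0,0],[0,0,0],0.087]]'

```text
time_s: 2.58
tool_pos: [0.5103, -0.2252, 0.1598]
tool_rot: [180.0, -0.0, -24.5]
force: [-0.1, 0.5, -0.0]
grip_width: 0.0872
```

```bash
python3 - <<'E'
from cell import env
from h import *
o=env.get_obs();print(o['time_s'],o['tool_pos'],o['tool_rot'],o['qpos'],o['force'])
import pickle
c=env.read_camera("wrist");pickle.dump(c,open("w3.pkl","wb"))
cv2.imwrite("pics/w3.png",c["pixels"][:,:,::-1])
E
```

```text
2.5833 [ 0.51027882 -0.2251805   0.15976833] [ 1.79989991e+02 -2.30876186e-02 -2.45023020e+01] [ 48.16440143  11.65446985 -30.34784026 100.33095763   6.26216306
  69.66618629  -8.34943106] [-0.11512005  0.496062   -0.01108335]
```

View pics/w3.png

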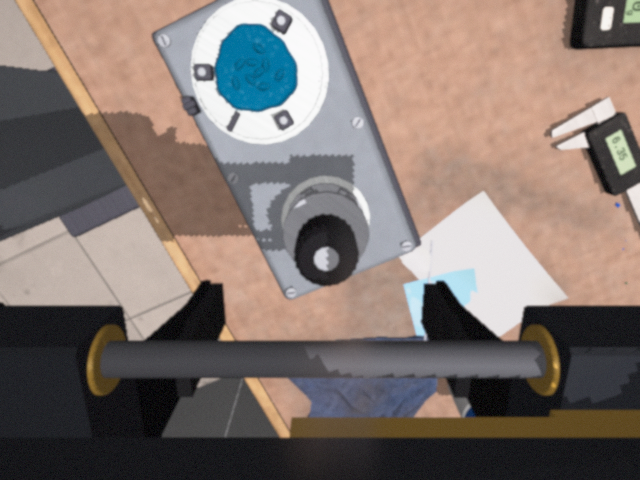

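```bash
python3 - <<'E'
from h import *
import pickle
c=pickle.load(open("w3.pkl","rb"))
crop(c,170,0,160,150,4,"pics/w3a.png");crop(c,265,165,120,125,5,"pics/w3b.png")
E
```

```text
(no output)
```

View pics/w3a.png

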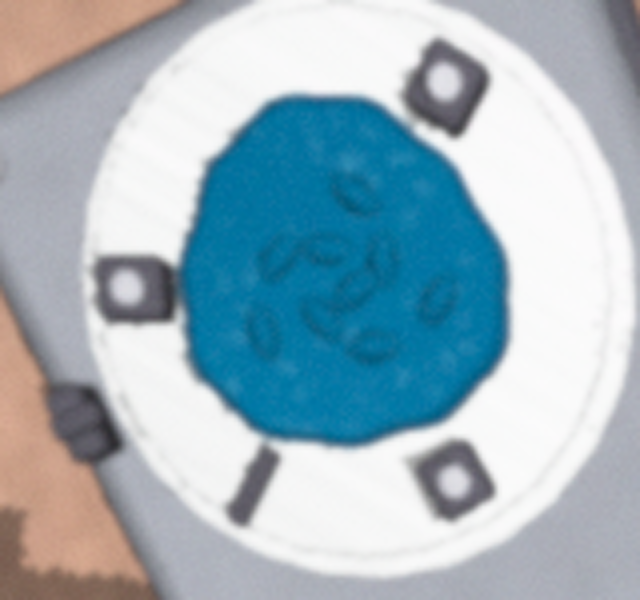

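View pics/w3b.png

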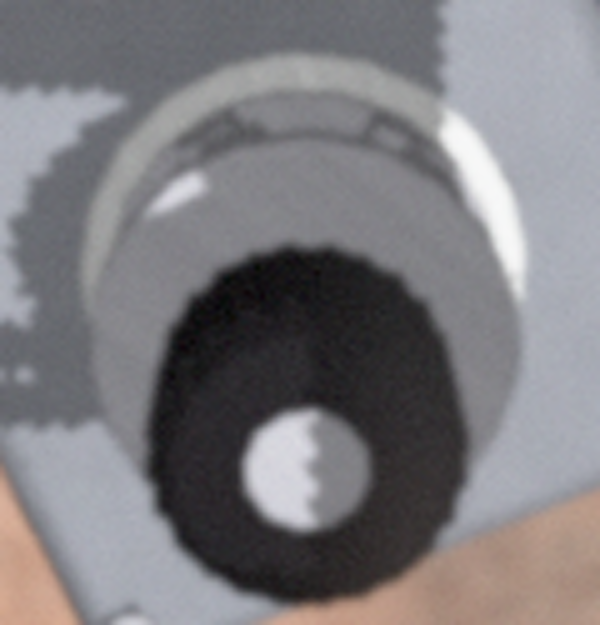

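```bash
python3 - <<'E'
from h import *
import pickle
c=pickle.load(open("w3.pkl","rb"))
f=lambda a,b,z: onz(c,170+(a+.5)/4-.5,0+(b+.5)/4-.5,z)[:2]
k=onz(c,265+308/5-.5,165+469/5-.5,.112);print("knob",k)
E=np.array([f(*e,.039) for e in [(84,230),(635,270),(370,577),(90,200),(150,75),(200,530),(560,480),(110,380),(520,50)]])
A=np.c_[2*E,np.ones(len(E))];s=np.linalg.lstsq(A,(E**2).sum(1),rcond=None)[0];fc=s[:2];print("fc",fc,np.sqrt(s[2]+fc@fc))
def pa(n,p,z):
    r=f(*p,z)-fc;print(n,np.hypot(*r).round(4),np.degrees(np.arctan2(-r[1],-r[0])).round(2))
pa("rib i",(270,450),.042);pa("rib o",(238,520),.042)
for p in [(120,440),(85,422),(50,400)]: pa("ptr",p,.042)
for p in [(127,288),(445,83),(455,482)]: pa("jaw",p,.05)
d=k[:2]-fc;print("sep",np.hypot(*d),"yaw",np.degrees(np.arctan2(d[0],-d[1])))
E
```

```text
knob [ 0.51453371 -0.2224789   0.112     ]
fc [ 0.51668834 -0.11419127] 0.044395178861671714
rib i 0.028 33.06
rib o 0.0407 34.33
ptr 0.0453 4.72
ptr 0.0489 -1.29
ptr 0.0528 -6.99
jaw 0.0341 -25.37
jaw 0.0333 -143.38
jaw 0.0326 94.72
sep 0.10830905833623516 yaw -1.1398815218014615
```

```bash
python3 - <<'E'
from h import *
from cell import env
import pickle
c=pickle.load(open("w3.pkl","rb"))
s=env.read_camera("side");pickle.dump(s,open("s3.pkl","wb"))
K=np.array([.5135,-.2235])
for n,cc,(u0,v0,w,h,sc) in [("side",s,(340,215,50,60,10)),("wrist",c,(280,165,90,60,8))]:
    im=cv2.resize(cc['pixels'][v0:v0+h,u0:u0+w,::-1],None,fx=sc,fy=sc,interpolation=cv2.INTER_CUBIC)
    cv2.imwrite(f"pics/l_{n}.png",im)
    print(n)
    for a in range(0,360,60):
        t=np.radians(a+34.7)
        p=proj(cc,[*(K+.0285*np.array([np.cos(t),np.sin(t)])),.048]); print(a+34.7,((p-[u0,v0]+.5)*sc).round())
    for z in (.096,.069,.052,.048,.038): print("axis",z,((proj(cc,[*K,z])-[u0,v0]+.5)*sc).round())
E
```

```text
side
34.7 [102. 410.]
94.7 [188. 463.]
154.7 [325. 459.]
214.7 [372. 402.]
274.7 [285. 351.]
334.7 [152. 355.]
axis 0.096 [248. 198.]
axis 0.069 [242. 316.]
axis 0.052 [238. 389.]
axis 0.048 [237. 406.]
axis 0.038 [235. 448.]
wrist
34.7 [532. 228.]
94.7 [197. 223.]
154.7 [ 34. 499.]
214.7 [197. 765.]
274.7 [515. 769.]
334.7 [686. 507.]
axis 0.096 [364. 690.]
axis 0.069 [362. 577.]
axis 0.052 [361. 516.]
axis 0.048 [360. 503.]
axis 0.038 [360. 472.]
```

View pics/l_side.png

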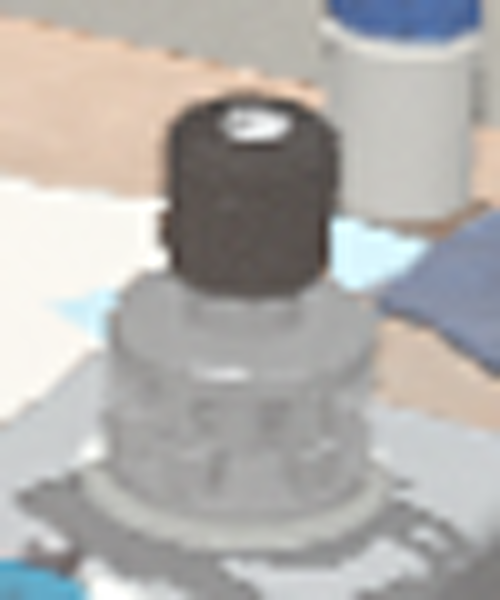

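View pics/l_wrist.png

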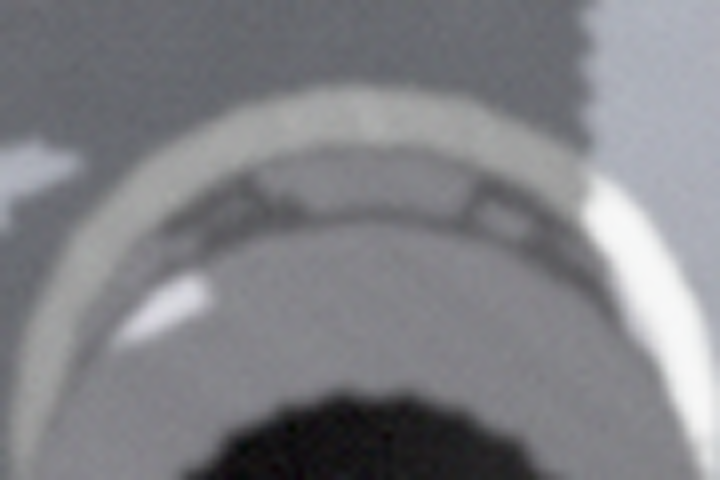

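```bash
python3 - <<'E'
from h import *
from cell import env
o=env.get_obs();print(o['time_s'],o['tool_pos'])
mv(o,[.514,-.2227,.080],-24.5)
E
```

```text
2.6833 [ 0.51025357 -0.22508879  0.1596681 ]
shift [ 0.0024 -0.0037  0.0797] turn [ 0.0001 -0.0002  0.0004]
```

Call:
send_rows --steps '[[[0.0025,-0.0035,0.01],[0,0,0],0.087],[[0.0025,-0.0035,0.02],[0,0,0],0.087],[[0.0025,-0.0035,0.03],[0,0,0],0.087],[[0.0025,-0.0035,0.04],[0,0,0],0.087],[[0.0025,-0.0035,0.045],[0,0,0],0.087]]'

```text
time_s: 3.1
tool_pos: [0.5126, -0.2225, 0.112]
tool_rot: [-180.0, 0.2, -24.5]
force: [0.2, -0.4, -0.4]
grip_width: 0.0873
```

Call:
send_rows --steps '[[[0,0,0.01],[0,0,0],0.087],[[0,0,0.02],[0,0,0],0.087],[[0,0,0.03],[0,0,0],0.087],[[0,0,0.0345],[0,0,0],0.087],[[0,0,0.0345],[0,0,0],0.06]]'

```text
time_s: 3.52
tool_pos: [0.5129, -0.2226, 0.0784]
tool_rot: [-180.0, 0.2, -24.5]
force: [-0.8, 0.2, -1.0]
grip_width: 0.085
```

```bash
python3 - <<'E'
from h import *
from cell import env
o=env.get_obs();print(o['time_s'],o['tool_pos'],o['force'],o['grip_width'])
c=env.read_camera("wrist");cv2.imwrite("pics/w4.png",c["pixels"][:,:,::-1])
s=env.read_camera("side");crop(s,300,180,110,110,6,"pics/s4.png")
E
```

```text
3.5167 [ 0.51291396 -0.22256515  0.07843063] [-0.84944286  0.24395125 -1.01744861] 0.0849514509600951
```

View pics/w4.png

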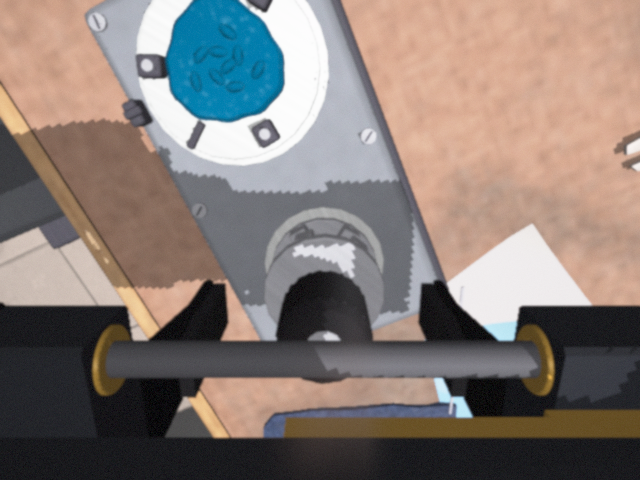

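View pics/s4.png

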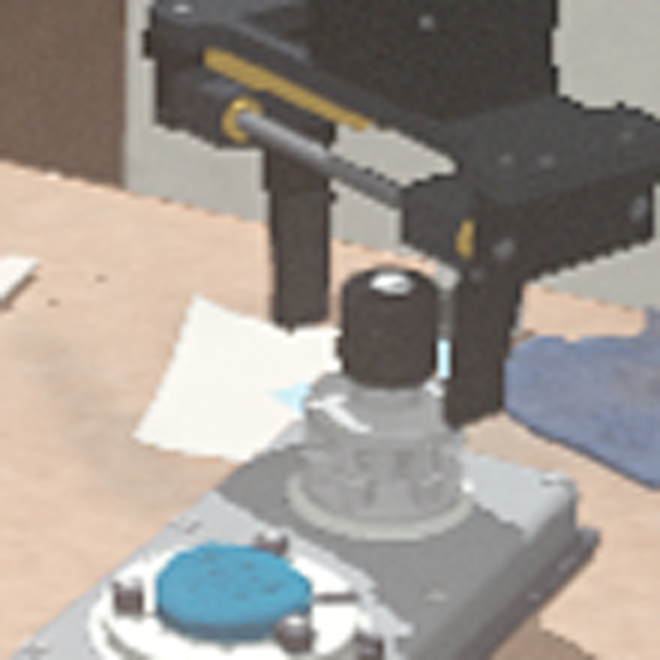

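Call:
send_rows --steps '[[[0,0,0],[0,0,0],0.05],[[0,0,0],[0,0,0],0.042],[[0,0,0],[0,0,0],0.036],[[0,0,0],[0,0,0],0.03],[[0,0,0],[0,0,0],0.03]]' --grip_force 8

```text
time_s: 4.03
tool_pos: [0.514, -0.2231, 0.0803]
tool_rot: [180.0, -0.0, -24.5]
force: [0.6, 0.3, -0.4]
grip_width: 0.0468
```

Call:
send_rows --steps '[[[0,0,0],[0,0,0],0.03],[[0,0,0],[0,0,0],0.03],[[0,0,0],[0,0,0],0.03],[[0,0,0],[0,0,0],0.03],[[0,0,0],[0,0,0],0.03]]'

```text
time_s: 4.45
tool_pos: [0.5135, -0.2228, 0.0801]
tool_rot: [180.0, 0.0, -24.5]
force: [-1.5, 2.0, 3.1]
grip_width: 0.0359
```

```bash
python3 - <<'E'
from h import *
from cell import env
o=env.get_obs();print(o['time_s'],o['tool_pos'],o['tool_rot'],o['force'],o['wrist_torque'],o['grip_width'])
E
```

```text
4.45 [ 0.51351724 -0.22281255  0.08005397] [ 1.79988331e+02  4.87952445e-02 -2.44647123e+01] [-1.53824397  2.00609205  3.0880501 ] [0.17648253 0.38765714 0.01721955] 0.03590637144285746
```

Call:
send_rows --steps '[[[0,0,0.001],[0,0,0],0.03],[[0,0,0.002],[0,0,0],0.03],[[0,0,0.003],[0,0,0],0.03],[[0,0,0.003],[0,0,0],0.03],[[0,0,0.003],[0,0,0],0.03]]'

```text
time_s: 4.87
tool_pos: [0.5135, -0.2228, 0.077]
tool_rot: [180.0, 0.1, -24.5]
force: [-4.0, 1.3, 4.7]
grip_width: 0.0355
```

Call:
send_rows --steps '[[[0,0,0.0003],[0,0,0.02],0.03],[[0,0,0.0006],[0,0,0.04],0.03],[[0,0,0.001],[0,0,0.06],0.03],[[0,0,0.001],[0,0,0.08],0.03],[[0,0,0.001],[0,0,0.1],0.03]]'

```text
time_s: 5.28
tool_pos: [0.5136, -0.2229, 0.0768]
tool_rot: [180.0, 0.0, -30.3]
force: [-5.9, 2.2, 8.8]
grip_width: 0.0356
```

Call:
send_rows --steps '[[[-0.0006,0.0003,0],[0,0,0.03],0.03],[[-0.0006,0.0003,0],[0,0,0.06],0.03],[[-0.0006,0.0003,0],[0,0,0.09],0.03],[[-0.0006,0.0003,0],[0,0,0.12],0.03],[[-0.0006,0.0003,0],[0,0,0.15],0.03]]'

```text
time_s: 5.7
tool_pos: [0.5137, -0.2229, 0.0767]
tool_rot: [-180.0, -0.1, -38.9]
force: [-2.9, 1.1, 6.2]
grip_width: 0.0354
```

```bash
cat > st.py <<'E'
from h import *
from cell import env
o=env.get_obs();print(o['time_s'],o['tool_pos'].round(5),o['tool_rot'].round(2),o['force'].round(2),o['wrist_torque'].round(3),o['grip_width'].round(4), o['qpos'][6].round(1))
E
python3 st.py
```

```text
Traceback (most recent call last):
  File "st.py", line 3, in <module>
    o=env.get_obs();print(o['time_s'],o['tool_pos'].round(5),o['tool_rot'].round(2),o['force'].round(2),o['wrist_torque'].round(3),o['grip_width'].round(4), o['qpos'][6].round(1))
                                                                                                                                   ^^^^^^^^^^^^^^^^^^^^^
AttributeError: 'float' object has no attribute 'round'
```

```bash
sed -i "s/o\['grip_width'\].round(4)/round(o['grip_width'],4)/" st.py; python3 st.py
```

```text
5.7 [ 0.5137  -0.22291  0.07672] [-1.7999e+02 -6.0000e-02 -3.8880e+01] [-2.85  1.1   6.2 ] [0.33  0.756 0.074] 0.0354 -24.9
```

Call:
send_rows --steps '[[[0,0,0.0003],[0,0,0.03],0.03],[[0,0,0.0003],[0,0,0.06],0.03],[[0,0,0.0003],[0,0,0.09],0.03],[[0,0,0.0003],[0,0,0.12],0.03],[[0,0,0.0003],[0,0,0.15],0.03]]'

```text
time_s: 6.12
tool_pos: [0.5138, -0.2231, 0.0758]
tool_rot: [-180.0, -0.1, -47.5]
force: [-1.4, 0.6, 2.5]
grip_width: 0.0358
```

```bash
python3 st.py
```

```text
6.1167 [ 0.51378 -0.22308  0.0758 ] [-1.7997e+02 -7.0000e-02 -4.7490e+01] [-1.41  0.62  2.45] [ 0.136  0.369 -0.005] 0.0358 -33.2
```

Call:
send_rows --steps '[[[0,0,0.0003],[0,0,0],0.03],[[0,0,0.0006],[0,0,0],0.03],[[0,0,0.0009],[0,0,0],0.03],[[0,0,0.0012],[0,0,0],0.03],[[0,0,0.0015],[0,0,0],0.03]]'

```text
time_s: 6.53
tool_pos: [0.5137, -0.2231, 0.0744]
tool_rot: [-180.0, -0.1, -47.4]
force: [-1.0, 0.4, 2.3]
grip_width: 0.0362
```

```bash
python3 st.py
```

```text
6.5333 [ 0.51375 -0.22306  0.07441] [-1.7997e+02 -6.0000e-02 -4.7360e+01] [-0.96  0.39  2.33] [ 0.035  0.043 -0.009] 0.0362 -33.1
```

Call:
send_rows --steps '[[[0,0,0.0007],[0,0,0],0.03],[[0,0,0.0014],[0,0,0],0.03],[[0,0,0.0021],[0,0,0],0.03],[[0,0,0.0028],[0,0,0],0.03],[[0,0,0.0035],[0,0,0],0.03]]'

```text
time_s: 6.95
tool_pos: [0.5137, -0.2231, 0.0709]
tool_rot: [-180.0, -0.1, -47.4]
force: [0.8, 0.3, 3.0]
grip_width: 0.0357
```

```bash
python3 st.py;python3 - <<'E'
from h import *
from cell import env
s=env.read_camera("side");crop(s,300,180,110,110,6,"pics/s5.png")
E
```

```text
6.95 [ 0.51366 -0.22309  0.07087] [-1.7998e+02 -5.0000e-02 -4.7380e+01] [0.79 0.28 2.95] [-0.068 -0.246  0.013] 0.0357 -33.3
```

View pics/s5.png

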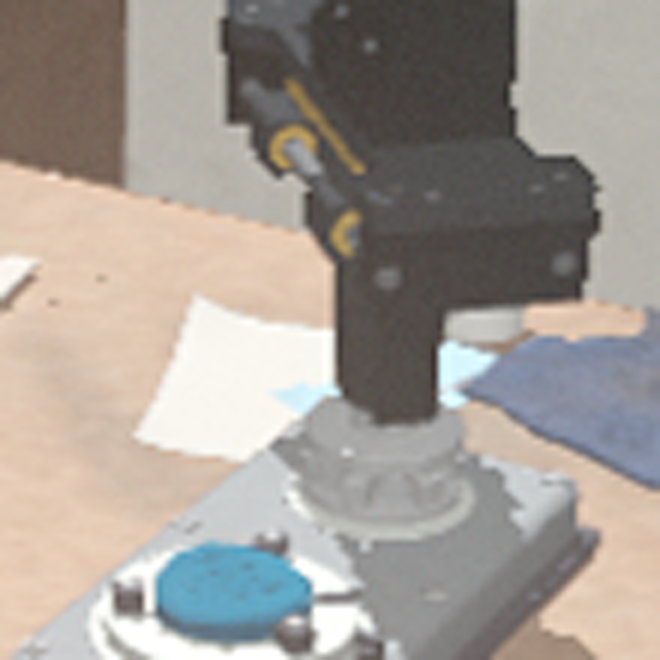

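Call:
send_rows --steps '[[[0,0,0.0008],[0,0,0],0.03],[[0,0,0.0016],[0,0,0],0.03],[[0,0,0.0024],[0,0,0],0.03],[[0,0,0.0028],[0,0,0],0.03],[[0,0,0.003],[0,0,0],0.03]]'

```text
time_s: 7.42
tool_pos: [0.5137, -0.2231, 0.0688]
tool_rot: [-180.0, -0.1, -47.4]
force: [-1.3, 0.7, 9.8]
grip_width: 0.0356
```

```bash
python3 st.py
```

```text
7.4167 [ 0.51372 -0.22308  0.06877] [-1.800e+02 -6.000e-02 -4.738e+01] [-1.26  0.74  9.77] [0.088 0.196 0.   ] 0.0356 -33.4
```

Call:
send_rows --steps '[[[0,0,0],[0,0,0],0.03],[[0,0,0],[0,0,0],0.03],[[0,0,0.0002],[0,0,0],0.03],[[0,0,0.0003],[0,0,0],0.03],[[0,0,0.0003],[0,0,0],0.03]]' --grip_force 40

```text
time_s: 7.83
tool_pos: [0.5137, -0.2231, 0.0688]
tool_rot: [-180.0, -0.1, -47.4]
force: [-1.1, 0.2, 8.9]
grip_width: 0.0352
```

```bash
python3 st.py; python3 - <<'E'
from h import *
from cell import env
s=env.read_camera("wrist");cv2.imwrite("pics/w6.png",s['pixels'][:,:,::-1])
E
```

```text
7.8333 [ 0.51372 -0.2231   0.0688 ] [-1.800e+02 -7.000e-02 -4.738e+01] [-1.13  0.2   8.88] [0.158 0.232 0.034] 0.0352 -33.4
```

View pics/w6.png

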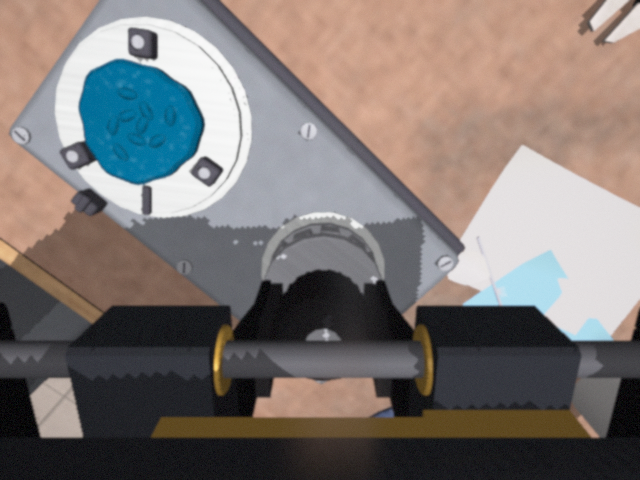

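Call:
send_rows --steps '[[[0,0,0],[0,0,0.04],0.03],[[0,0,0],[0,0,0.09],0.03],[[0,0,0],[0,0,0.14],0.03],[[0,0,0],[0,0,0.19],0.03],[[0,0,0],[0,0,0.24],0.03]]'

```text
time_s: 8.3
tool_pos: [0.5139, -0.2233, 0.0688]
tool_rot: [-180.0, -0.1, -61.2]
force: [-0.8, 0.8, 9.0]
grip_width: 0.0351
```

```bash
python3 st.py
```

```text
8.3 [ 0.51388 -0.22331  0.0688 ] [-1.7998e+02 -1.0000e-01 -6.1240e+01] [-0.78  0.76  9.01] [0.052 0.177 0.222] 0.0351 -46.7
```

Torque about 0.22 N m: it is driving the ring. Continue.

Call:
send_rows --steps '[[[0,0,0],[0,0,0.05],0.03],[[0,0,0],[0,0,0.1],0.03],[[0,0,0],[0,0,0.15],0.03],[[0,0,0],[0,0,0.2],0.03],[[0,0,0],[0,0,0.25],0.03]]'

```text
time_s: 8.72
tool_pos: [0.514, -0.2236, 0.0688]
tool_rot: [-179.9, -0.1, -75.6]
force: [0.3, -0.2, 8.8]
grip_width: 0.035
```

```bash
python3 st.py; python3 - <<'E'
from h import *
from cell import env
import pickle
c=env.read_camera("wrist");cv2.imwrite("pics/w7.png",c['pixels'][:,:,::-1]);pickle.dump(c,open("w7.pkl","wb"))
s=env.read_camera("top");crop(s,280,250,130,80,6,"pics/t7.png")
E
```

```text
8.7167 [ 0.514   -0.22357  0.06881] [-1.7994e+02 -1.2000e-01 -7.5560e+01] [ 0.34 -0.24  8.79] [-0.103  0.058  0.22 ] 0.035 -60.5
```

View pics/w7.png

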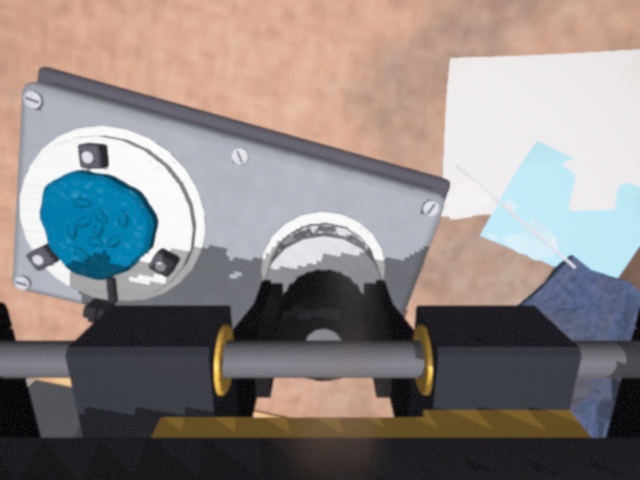

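View pics/t7.png

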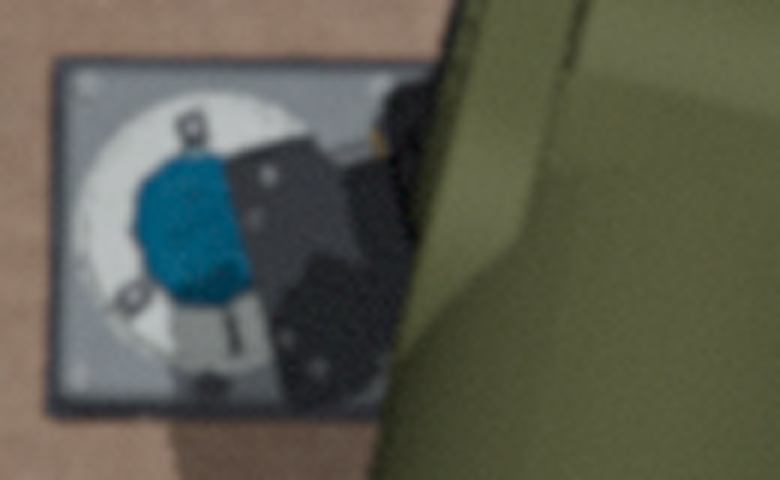

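```bash
python3 - <<'E'
from h import *
import pickle
c=pickle.load(open("w7.pkl","rb"))
crop(c,10,120,210,200,4,"pics/w7a.png")
E
```

```text
(no output)
```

View pics/w7a.png

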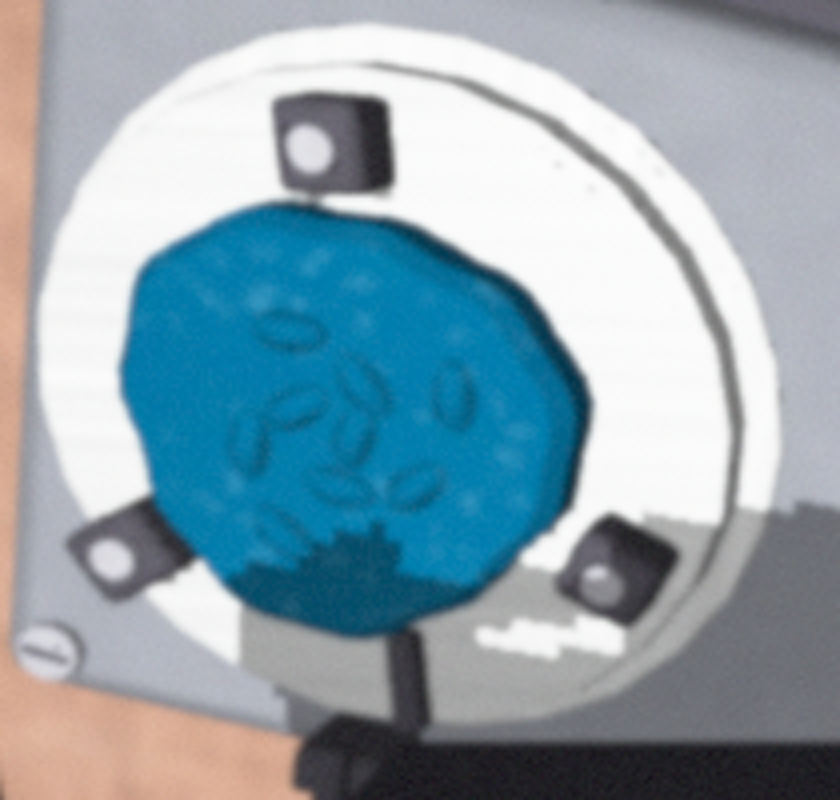

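```bash
cat > tri.py <<'E'
from h import *
def tri(c,org,sc,jaws,ribs,ptr=[],z=.053):
    f=lambda p,z: onz(c,org[0]+(p[0]+.5)/sc-.5,org[1]+(p[1]+.5)/sc-.5,z)[:2]
    J=np.array([f(p,z) for p in jaws]); fc=J.mean(0); w=(J-fc)@[1,1j]
    a=np.angle(-w*np.array([1,np.exp(-2j*np.pi/3),np.exp(2j*np.pi/3)])) # jaws: 0: rib-60; 1: rib+60 ; 2: opposite
    return fc,J,f
def ang(r): return np.degrees(np.arctan2(-r[1],-r[0]))
E
python3 - <<'E'
from tri import *
import pickle
for n,org,jaws,ribs in [("w3",(170,0),[(127,288),(455,482),(445,83)],[(270,450),(238,520)]),("w7",(10,120),[(110,560),(603,588),(310,150)],[(398,632),(415,728)])]:
    c=pickle.load(open(n+".pkl","rb"))
    fc,J,f=tri(c,org,4,jaws,ribs)
    print(n,fc,np.hypot(*(J-fc).T).round(4),[((ang(j-fc)-o+180)%360-180).round(2) for j,o in zip(J,(-60,60,180))])
    R0=[f(p,.042) for p in ribs];print(" rib",[(np.hypot(*(r-fc)).round(4),ang(r-fc).round(2)) for r in R0],ang(R0[1]-R0[0]).round(2))
E
```

```text
w3 [ 0.51654795 -0.11392315] [0.033  0.0329 0.0329] [np.float64(35.31), np.float64(35.43), np.float64(35.23)]
 rib [(np.float64(0.0281), np.float64(33.67)), (np.float64(0.0407), np.float64(34.75))] 37.15
w7 [ 0.51781789 -0.11547379] [0.0327 0.0328 0.0326] [np.float64(10.77), np.float64(11.06), np.float64(11.04)]
 rib [(np.float64(0.0286), np.float64(7.24)), (np.float64(0.0418), np.float64(9.65))] 14.85
```

```bash
python3 - <<'E'
from h import *
import pickle
c=pickle.load(open("w3.pkl","rb"))
P={n:onz(c,*p,.0305)[:2] for n,p in dict(a=(163.5,40.5),b=(232.5,177),c=(291,292.5),d=(358,122.5),e=(406.5,245)).items()}
for i,j in [("a","c"),("a","b"),("b","c"),("d","e")]:
    d=P[j]-P[i];print(i,j,np.hypot(*d),np.degrees(np.arctan2(d[0],-d[1])))
for i,j in [("d","b"),("e","c")]:
    d=P[j]-P[i];print(i,j,np.hypot(*d),np.degrees(np.arctan2(-d[1],-d[0])))
c=pickle.load(open("w7.pkl","rb"))
P={n:onz(c,*p,.0305)[:2] for n,p in dict(a=(32,100),b=(239,156.5),e=(430,208),g=(22,283)).items()}
for i,j in [("a","b"),("a","e")]:
    d=P[j]-P[i];print(i,j,np.hypot(*d),np.degrees(np.arctan2(d[0],-d[1])))
d=P["g"]-P["a"];print(np.degrees(np.arctan2(-d[1],-d[0])))
E
```

```text
a c 0.19645320010657388 -0.8727580764634859
a b 0.09729028508374107 -0.896898735054615
b c 0.09916293213095023 -0.8490733032990648
d e 0.09733592860373562 -0.9272116846408122
d b 0.09655579922922548 -1.5173604788434036
e c 0.09641903502883854 -0.4325622700518009
a b 0.09817919890739664 -0.9201255642486404
a e 0.19629148828256113 -0.8297945223851944
-0.6474208582884611
```

Call:
send_rows --steps '[[[0,0,0],[0,0,0.05],0.03],[[0,0,0],[0,0,0.1],0.03],[[0,0,0],[0,0,0.15],0.03],[[0,0,0],[0,0,0.19],0.03],[[0,0,0],[0,0,0.207],0.03]]'

```text
time_s: 9.23
tool_pos: [0.514, -0.2238, 0.0688]
tool_rot: [-179.9, -0.1, -87.4]
force: [0.3, -1.1, 9.1]
grip_width: 0.0349
```

Call:
send_rows --steps '[[[0,0,0],[0,0,0],0.03],[[0,0,0],[0,0,0],0.03],[[0,0,0],[0,0,0],0.03],[[0,0,0],[0,0,0],0.03],[[0,0,0],[0,0,0],0.03]]'

```text
time_s: 9.65
tool_pos: [0.514, -0.2238, 0.0688]
tool_rot: [-179.9, -0.1, -87.3]
force: [0.8, -0.5, 7.4]
grip_width: 0.035
```

```bash
python3 st.py; python3 - <<'E'
from h import *
from cell import env
import pickle
c=env.read_camera("wrist");cv2.imwrite("pics/w8.png",c['pixels'][:,:,::-1]);pickle.dump(c,open("w8.pkl","wb"))
crop(c,0,120,210,200,4,"pics/w8a.png")
s=env.read_camera("top");crop(s,280,250,130,80,6,"pics/t8.png")
E
```

```text
9.65 [ 0.51404 -0.22379  0.06881] [-1.799e+02 -1.100e-01 -8.730e+01] [ 0.75 -0.51  7.44] [-0.189  0.055  0.147] 0.035 -71.7
```

View pics/w8a.png

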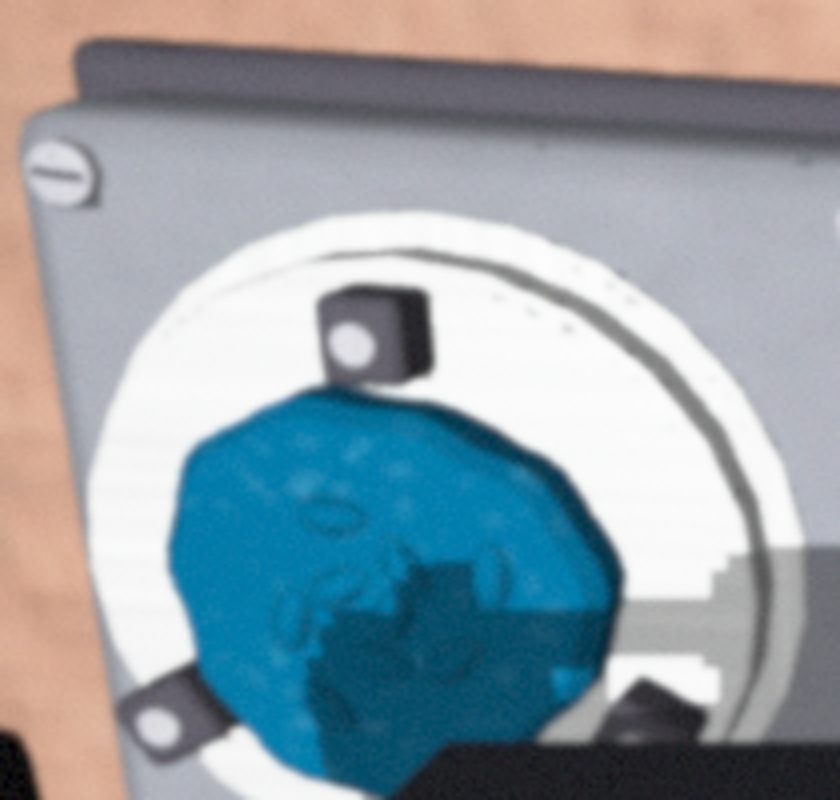

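View pics/t8.png

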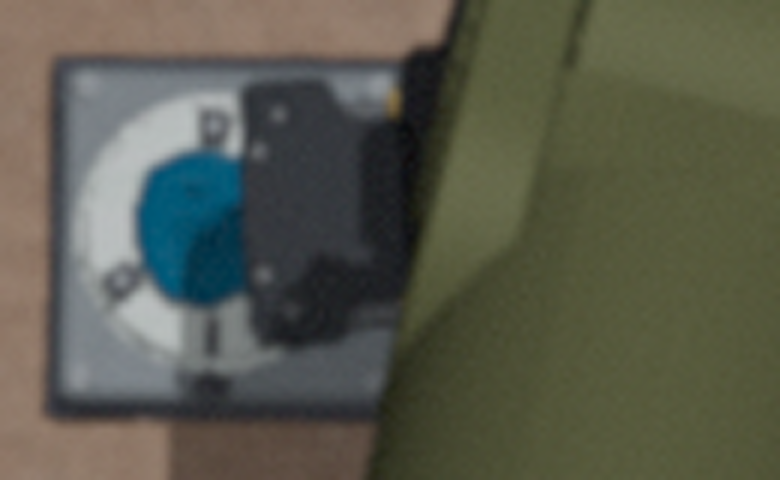

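```bash
python3 - <<'E'
from tri import *
import pickle
for n,org,a,b in [("w3",(170,0),(127,288),(445,83)),("w7",(10,120),(110,560),(310,150)),("w8",(0,120),(155,728),(352,345))]:
    c=pickle.load(open(n+".pkl","rb"))
    f=lambda p,z: onz(c,org[0]+(p[0]+.5)/4-.5,org[1]+(p[1]+.5)/4-.5,z)[:2]
    d=f(b,.053)-f(a,.053);print(n,np.hypot(*d),np.degrees(np.arctan2(d[1],d[0])))
E
```

```text
w3 0.057091993646238376 5.21613598619509
w7 0.056546526070075896 -19.15388113719927
w8 0.05681110135230107 -31.210680410116595
```

Call:
send_rows --steps '[[[0,0,0],[0,0,0],0.038],[[0,0,0],[0,0,0],0.045],[[0,0,0],[0,0,0],0.06],[[0,0,0],[0,0,0],0.075],[[0,0,0],[0,0,0],0.075]]'

```text
time_s: 10.17
tool_pos: [0.5126, -0.2226, 0.0668]
tool_rot: [179.9, 0.0, -87.3]
force: [-0.7, 0.0, 0.0]
grip_width: 0.057
```

Call:
send_rows --steps '[[[0,0,0],[0,0,0],0.075],[[0,0,0],[0,0,0],0.075],[[0,0,-0.005],[0,0,0],0.075],[[0,0,-0.015],[0,0,0],0.075],[[0,0,-0.03],[0,0,0],0.075]]'

```text
time_s: 10.58
tool_pos: [0.5124, -0.2226, 0.0973]
tool_rot: [179.9, 0.1, -87.3]
force: [1.1, -0.1, 0.2]
grip_width: 0.0745
```

Call:
send_rows --steps '[[[0,0,-0.02],[0,0,0],0.075],[[0,0,-0.04],[0,0,-0.1],0.075],[[0,0,-0.06],[0,0,-0.2],0.075],[[0,0,-0.08],[0,0,-0.3],0.075],[[0,0,-0.1],[0,0,-0.4],0.075]]'

```text
time_s: 11.0
tool_pos: [0.5134, -0.2228, 0.1997]
tool_rot: [-180.0, -0.1, -64.1]
force: [-0.5, -0.5, 0.2]
grip_width: 0.0751
```

Call:
send_rows --steps '[[[0,0,0],[0,0,-0.1],0.075],[[0,0,0],[0,0,-0.2],0.075],[[0,0,0],[0,0,-0.3],0.075],[[0,0,0],[0,0,-0.4],0.075],[[0,0,0],[0,0,-0.5],0.075]]'

```text
time_s: 11.42
tool_pos: [0.5135, -0.2229, 0.1987]
tool_rot: [180.0, -0.1, -35.5]
force: [0.7, 0.2, -0.1]
grip_width: 0.0751
```

Call:
send_rows --steps '[[[0,0,0],[0,0,0],0.075],[[0,0,0],[0,0,0],0.075],[[0,0,0],[0,0,0],0.075],[[0,0,0],[0,0,0],0.075],[[0,0,0],[0,0,0],0.075]]'

```text
time_s: 11.83
tool_pos: [0.5132, -0.2229, 0.1976]
tool_rot: [180.0, -0.0, -35.8]
force: [0.6, 0.4, 0.1]
grip_width: 0.075
```

```bash
python3 st.py; python3 - <<'E'
from h import *
from cell import env
import pickle
c=env.read_camera("wrist");cv2.imwrite("pics/w9.png",c['pixels'][:,:,::-1]);pickle.dump(c,open("w9.pkl","wb"))
s=env.read_camera("side");crop(s,295,215,110,105,6,"pics/s9.png");pickle.dump(s,open("s9.pkl","wb"))
E
```

```text
11.8333 [ 0.51324 -0.2229   0.19758] [ 1.7999e+02 -1.0000e-02 -3.5810e+01] [0.56 0.45 0.08] [-0.046 -0.022  0.101] 0.075 -18.6
```

View pics/w9.png

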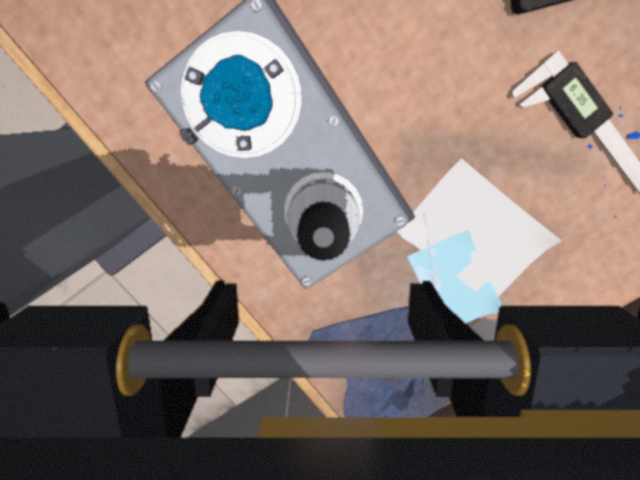

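View pics/s9.png

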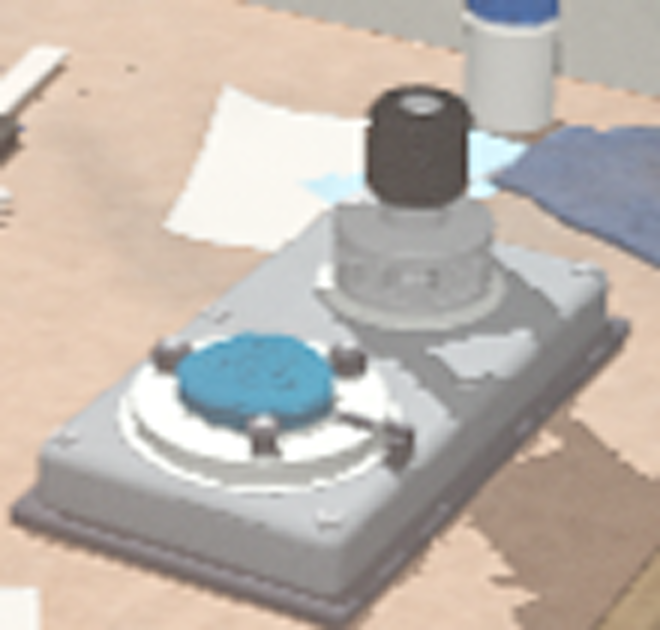

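```bash
python3 - <<'E'
from h import *
import pickle
s0=pickle.load(open("s3.pkl","rb"));s=pickle.load(open("s9.pkl","rb"))
for z in (.112,.101,.100): print(z,proj(s,[.5135,-.2228,z]))
# template shift of knob upper part
def g(c): return cv2.cvtColor(c['pixels'],cv2.COLOR_RGB2GRAY)
T=cv2.resize(g(s0)[222:243,352:378],None,fx=8,fy=8,interpolation=cv2.INTER_CUBIC)
I=cv2.resize(g(s)[215:265,342:388],None,fx=8,fy=8,interpolation=cv2.INTER_CUBIC)
m=cv2.matchTemplate(I,T,cv2.TM_CCOEFF_NORMED);_,v,_,l=cv2.minMaxLoc(m);print(v,l[0]/8-10,l[1]/8-7)
c=pickle.load(open("w9.pkl","rb"));crop(c,140,20,170,150,4,"pics/w9a.png")
crop(s0,335,215,60,70,6,"pics/z0.png");crop(s,335,215,60,70,6,"pics/z9.png")
a=cv2.imread("pics/z0.png");b=cv2.imread("pics/z9.png");cv2.imwrite("pics/z.png",np.hstack([a,b]))
E
```

```text
0.112 [364.51220319 227.37842784]
0.101 [364.25911648 232.25533628]
0.1 [364.23621027 232.69673243]
0.9382292628288269 -0.25 4.875
```

View pics/z.png

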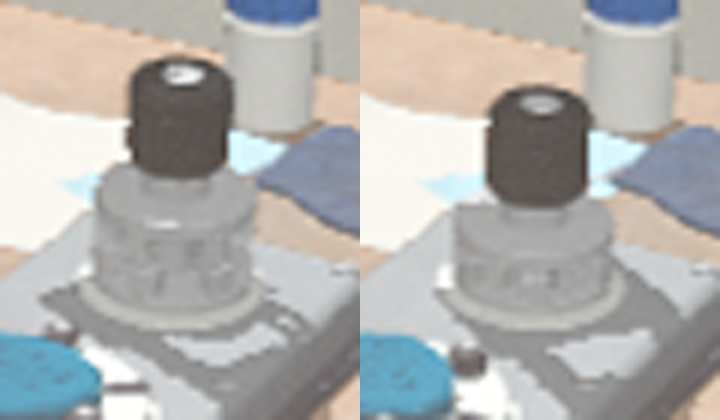

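View pics/w9a.png

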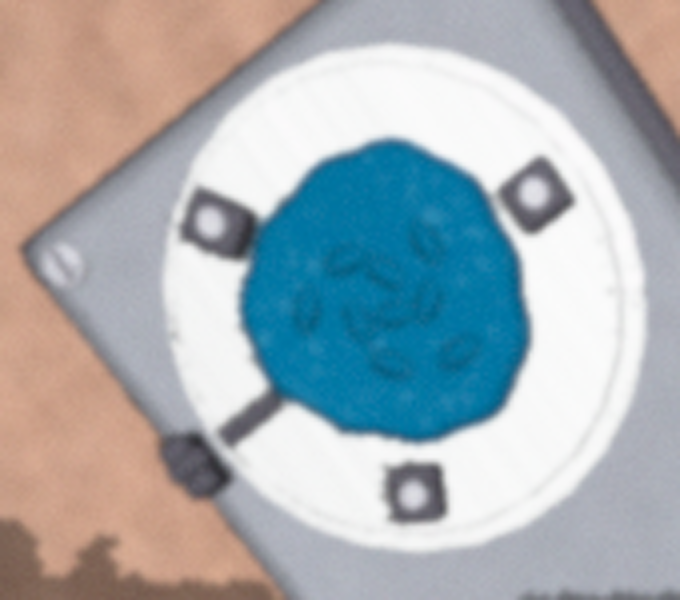

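```bash
python3 - <<'E'
from tri import *
from cell import env
import pickle
c=pickle.load(open("w9.pkl","rb"))
fc,J,f=tri(c,(140,20),4,[(210,223),(413,495),(535,193)],[])
print(fc,np.hypot(*(J-fc).T).round(4),[((ang(j-fc)-o+180)%360-180).round(2) for j,o in zip(J,(-60,60,180))])
R0=[f(p,.042) for p in [(283,396),(228,440)]];print([(np.hypot(*(r-fc)).round(4),ang(r-fc).round(2)) for r in R0])
# gray cap at (323,236)
print("ptr",[ang(f(p,.042)-fc).round(2) for p in [(222,480),(210,445),(195,465),(216,458)]])
mv(env.get_obs(),[.5135,-.2228,.105],-35.8)
E
```

```text
[ 0.51683827 -0.11385272] [0.0331 0.0329 0.033 ] [np.float64(-0.73), np.float64(-0.85), np.float64(-1.04)]
[(np.float64(0.0274), np.float64(-1.13)), (np.float64(0.041), np.float64(-0.71))]
ptr [np.float64(5.38), np.float64(-2.33), np.float64(-0.8), np.float64(0.85)]
shift [ 0.0002 -0.0002  0.0924] turn [0.0001 0.0001 0.0003]
```

Call:
send_rows --steps '[[[0,0,0.01],[0,0,0],0.03],[[0,0,0.025],[0,0,0],0.01],[[0,0,0.04],[0,0,0],0],[[0,0,0.055],[0,0,0],0],[[0,0,0.07],[0,0,0],0]]' --grip_force 10

```text
time_s: 12.35
tool_pos: [0.5129, -0.2228, 0.1259]
tool_rot: [180.0, 0.0, -35.8]
force: [0.2, 0.5, 0.1]
grip_width: 0.0493
```

Call:
send_rows --steps '[[[0,0,0.005],[0,0,0],0],[[0,0,0.01],[0,0,0],0],[[0,0,0.015],[0,0,0],0],[[0,0,0.018],[0,0,0],0],[[0,0,0.02],[0,0,0],0]]'

```text
time_s: 12.77
tool_pos: [0.5135, -0.223, 0.1075]
tool_rot: [-180.0, -0.0, -35.8]
force: [-0.1, 0.2, -1.0]
grip_width: 0.0164
```

Call:
send_rows --steps '[[[0,0,0],[0,0,0],0],[[0,0,0],[0,0,0],0],[[0,0,0],[0,0,0],0],[[0,0,0.0005],[0,0,0],0],[[0,0,0.0005],[0,0,0],0]]'

```text
time_s: 13.18
tool_pos: [0.5134, -0.223, 0.1072]
tool_rot: [180.0, -0.0, -35.8]
force: [-0.4, 0.6, 0.1]
grip_width: 0.0005
```

```bash
python3 st.py
```

```text
13.1833 [ 0.51335 -0.223    0.10717] [ 1.800e+02 -3.000e-02 -3.575e+01] [-0.44  0.63  0.1 ] [ 0.025 -0.033 -0.023] 0.0005 -20.3
```

Call:
send_rows --steps '[[[0,0,0.001],[0,0,0],0],[[0,0,0.002],[0,0,0],0],[[0,0,0.003],[0,0,0],0],[[0,0,0.004],[0,0,0],0],[[0,0,0.005],[0,0,0],0]]'

```text
time_s: 13.6
tool_pos: [0.5132, -0.2229, 0.1018]
tool_rot: [180.0, 0.0, -35.8]
force: [0.1, 0.2, -0.8]
grip_width: 0.0005
```

Call:
send_rows --steps '[[[0,0,0.0003],[0,0,0],0],[[0,0,0.0006],[0,0,0],0],[[0,0,0.0009],[0,0,0],0],[[0,0,0.0009],[0,0,0],0],[[0,0,0.0009],[0,0,0],0]]'

```text
time_s: 14.02
tool_pos: [0.5133, -0.2229, 0.1011]
tool_rot: [180.0, -0.0, -35.8]
force: [0.7, -0.4, -0.1]
grip_width: 0.0005
```

```bash
python3 st.py
```

```text
14.0167 [ 0.51326 -0.22292  0.10109] [ 1.7999e+02 -1.0000e-02 -3.5750e+01] [ 0.74 -0.42 -0.1 ] [-0.047 -0.027 -0.02 ] 0.0005 -20.5
```

Call:
send_rows --steps '[[[0,0,0.0003],[0,0,0],0],[[0,0,0.0006],[0,0,0],0],[[0,0,0.0009],[0,0,0],0],[[0,0,0.001],[0,0,0],0],[[0,0,0.001],[0,0,0],0]]'

```text
time_s: 14.43
tool_pos: [0.5134, -0.223, 0.1004]
tool_rot: [180.0, -0.0, -35.8]
force: [-0.2, 1.5, 3.1]
grip_width: 0.0004
```

Call:
send_rows --steps '[[[0,0,0.0003],[0,0,0],0],[[0,0,0.0006],[0,0,0],0],[[0,0,0.0006],[0,0,0],0],[[0,0,0.0006],[0,0,0],0],[[0,0,0.0006],[0,0,0],0]]'

```text
time_s: 14.85
tool_pos: [0.5135, -0.223, 0.1004]
tool_rot: [180.0, -0.0, -35.8]
force: [-0.8, 0.5, 6.1]
grip_width: 0.0006
```

```bash
python3 st.py
```

```text
14.85 [ 0.51353 -0.22303  0.10038] [ 1.7999e+02 -5.0000e-02 -3.5750e+01] [-0.8   0.47  6.12] [0.153 0.363 0.017] 0.0006 -20.5
```

Call:
send_rows --steps '[[[0,0,-0.002],[0,0,0],0],[[0,0,-0.02],[0,0,0],0],[[0,0,-0.05],[0,0,0],0],[[0,0,-0.08],[0,0,0],0],[[0,0,-0.1],[0,0,0],0]]'

```text
time_s: 15.27
tool_pos: [0.514, -0.2231, 0.2018]
tool_rot: [-180.0, -0.1, -35.7]
force: [-0.3, 0.2, 0.3]
grip_width: 0.0004
```

Call:
send_rows --steps '[[[0,0,0],[0,0,0],0],[[0,0,0],[0,0,0],0],[[0,0,0],[0,0,0],0],[[0,0,0],[0,0,0],0],[[0,0,0],[0,0,0],0]]'

```text
time_s: 15.68
tool_pos: [0.5124, -0.2226, 0.1978]
tool_rot: [180.0, 0.2, -35.7]
force: [-0.3, 0.7, 0.2]
grip_width: 0.0006
```

```bash
python3 st.py; python3 - <<'E'
from h import *
from cell import env
c=env.read_camera("wrist");cv2.imwrite("pics/w10.png",c['pixels'][:,:,::-1])
E
```

```text
15.6833 [ 0.51238 -0.22259  0.19784] [ 1.7998e+02  1.5000e-01 -3.5750e+01] [-0.28  0.65  0.19] [-0.045 -0.042  0.034] 0.0006 -18.5
```

View pics/w10.png

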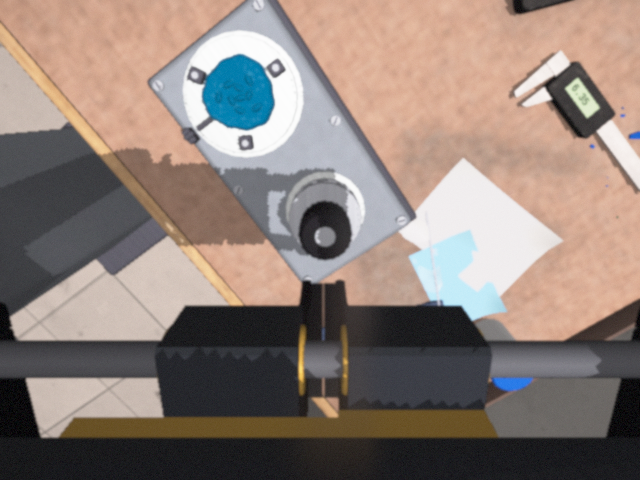

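The rib at (207,122) points at the pointer at (191,135), and the knob at (325,235) is free of the gripper.

```bash
python3 - <<'E'
from cell import env
print(env.sign_off())
E
```

```text
the job is handed in; nothing more can be done
None
```

The knob is meshed and home, the faceplate's rib lines up with the pointer, and the arm is clear. I handed the job in at about 16 s of the 64 s allowed.

**Meshing:** I gripped the knob lightly and eased it down until the lugs met. I then turned it one way only (clockwise, about 23°) under 9 N or less until the lugs dropped in. I did not rock it to and fro, because the first sweep found the gap. It then went down at about 2–3 N, onto a firm stop at about 10 N.

**Turning:** With a firmer grip I turned the knob about 40° clockwise. The last look after release put the rib at about −0.9° and the stand at about −0.9°, so they agree to within a few tenths of a degree.

**Home check:** The measurements disagreed slightly. The side camera and the tool travel suggested 11.0–11.3 mm down, not 12 mm. I therefore pressed the closed fingertips on top of the knob, after the turning was done. They met it at z = 0.1004 m (0.100 m expected) and it did not move under 6 N, so I take the knob as home.

I only handled the knob, and the objects in view after letting go looked unmoved. I did not check the talc jar or the tape roll in a final picture.

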